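Fill the condiment caddy for the serving line

ROBOT

A 7-joint arm with a two-finger parallel gripper is mounted at the origin on the work surface. World frame = base frame: x ahead of the robot, y to its left, z up, the work surface at z = 0. Lengths are in m, angles in rad, forces in N, time in s.
With the tool pointing down it reaches from about 0.425 to 0.925 m from the base axis. Payload 6.8 kg.
Tool frame: the origin (TCP) lies at the very end of the fingers, on their centre line; the grasp point (between the pads) lies 19 mm behind it; z points along the fingers, y is the line along which they close (so a half turn about z gives the same grasp; the last joint's range is limited). The gripper opens to 85 mm and grips with 20 to 120 N. Pads are 22 mm wide; open, the fingers measure 114 mm over their backs; the gripper's body (76 mm by 85 mm) begins 54 mm behind the grasp point. The pads swing forward as they close: fully open they stand 13 mm farther back than shut.
Start: joints at [1.182, 0.477, 0.022, 1.555, -0.011, 1.109, -0.083], TCP at [0.187, -0.649, 0.231] pointing down, gripper open.
Joint ranges: [-2.96, 2.96], [-0.34, 2.1], [-1.41, 1.46], [0.24, 2.44], [-1.37, 4.51], [0.17, 1.92], [-2.96, 2.96]. Speed limits (rad/s): [2.39, 2.39, 3.14, 3.14, 3.14, 3.14, 3.14].

INTERFACE

Orientations are given as a unit quaternion [w, x, y, z].
In Python, from station import telemetry, viewer, job, search_frame, cut_out gives the robot as it stands. The module is installed in compiled form; this text tells all that it offers.
- The arm moves only by the shell command python3 -m crank 'ROWS' [FORCE]. ROWS is JSON, a list of rows, each an object with "delta_rot": the turn, a rotation vector about the tool's x, y, z in degrees, a list of three; "xyz": the shift along the tool's x, y, z in m, a list of three; "fingers": the gripper command: -1 is fully open, 1 is shut, values between are in proportion. In form: [{"delta_rot": [ax, ay, az], "xyz": [dx, dy, dz], "fingers": fingers}, ...]. A call has 1 to 10 rows; each row is the pose to reach, as a shift and turn from the pose commanded when the call began, along the tool's axes at that moment; what a row does not reach only later rows make up. A row lasts 1/10 s, in which the tool goes at most 50 mm and 8.59 degrees, less where a joint would pass 70% of its speed; a pose out of reach is approached as far as the arm can. A call with a gripper value outside its range is refused whole. The fingers move at their own pace and stop on an object; FORCE is the grip in N (left out, the last holds). Time passes only in rows, so rows that repeat a pose let the fingers close. It gives the time, the measured TCP pose, the force, the opening and the grip force at its end, in the units of the state.
- telemetry.get_obs(): the state, without advancing time (a new reading comes with each control period).
- viewer.read_camera(name): name is "scene" or "top"; returns a dict with "img" (400x640x3 uint8, red, green, blue), "fx", "fy", "cx", "cy" (pixels), "origin" and "rotation" of the camera in the world. Camera axes: x right, y up, looking along -z (the intrinsics and any distortion apply to the point x, -y, -z); pixel columns grow to the right and rows downward; lengths in m; the calibration is good to about 2 mm. A picture is of the moment at which its call begins. There is no depth.
- job.hand_in(): hands the job in; it is judged then, once.
Trained networks look in the newest picture that a camera, given by its name, has taken for a name from the list of things; names that differ only in an ending like _2 or _b are one class to them, and where a whole thing is asked for, a point or a joint stands for the part that bears it (a point fixed in the world has none). Each returns a list of dicts, best first, with "score" (0 to 1); they miss things now and then, are a little off and sometimes report something else, mostly with a low value. They report only what shows in the picture. A call takes as long as a camera call. They do not tell look-alikes from the thing itself.
- search_frame(camera, thing): "pixel" ([column, row] in pixels, amid what is visible of it).
- cut_out(camera, thing): "pixels" (400x640 bool, what is visible of it) and "pixel" ([column, row] in pixels, amid what is visible of it).
The state is a dict: "t": time; "q": joint angles; "joint_vel": joint speeds; "joint_torque": joint torques, N m; "eef_pos": TCP position; "tool_rot": TCP orientation; "contact_force": force on the tool from outside, world axes, zero at the start; "torque": the same for the moment, N m; "gripper_width": opening from 0.0 (shut) to 1.0 (fully open); "grasp_force": force on a finger pad.
Only numpy, scipy, OpenCV 4.12 (cv2) and the standard library are available. Lean on these libraries where they do the work, as an engineer would, in place of code of your own. Each camera call takes 0.05 s, during which the arm holds its last target. There are 200 camera calls.

TASK

Fill the condiment caddy for the serving line: stand the squeeze bottle with the pointed nozzle in the larger round well, the shaker with the holes in its dome in the smaller round well, the square tin in the square well and the oblong tin in the oblong well, each upright, flat on the floor of its well, with the tins lined up with their wells. Set them down gently without dropping any, and leave the flat-capped bottle and the can with the plain flat lid standing where they are.

Things in the scene. Friction and masses are not known exactly. Their poses are not given: they have to be found in the camera images.
- nozzle_bottle_mid (a point): squeeze bottle with a pointed nozzle: round white plastic body 52 mm diameter up to 70 mm height, sloping shoulder, black cap tapering to a thin pointed tip, 100 mm tall in all; about 0.13 kg; stands upright; this point is on its vertical axis, half-way up, z axis up (50 mm above its underside). To be gathered.
- shaker_mid (a point): shaker with a domed, perforated top: round steel can, 42 to 43 mm diameter, straight up to 64 mm, then a bright dome with dark holes, 82 mm tall in all; about 0.15 kg; stands upright; this point is on its vertical axis, half-way up, z axis up (41 mm above its underside). To be gathered.
- square_tin_mid (a point): square tin, plain aluminium, 46 x 46 mm, straight sides up to 74 mm, low round lid (34 mm) on top, 82 mm tall in all; about 0.16 kg; stands upright; this point is on its vertical axis, half-way up, z axis up (41 mm above its underside); x and y axes square to its sides. To be gathered.
- oblong_tin_mid (a point): oblong tin, plain aluminium, 64 mm along its x axis, 36 mm along its y axis, straight sides up to 76 mm, small oblong lid (32 x 22 mm) on top, 84 mm tall in all; about 0.16 kg; stands upright; this point is on its vertical axis, half-way up, z axis up (42 mm above its underside). To be gathered.
- capped_bottle_mid (a point): look-alike, stays where it is: bottle with the same white body (52 mm diameter) but a wide flat black cap (42 mm) and no nozzle, 92 mm tall; stands upright; this point is on its vertical axis, half-way up, z axis up (46 mm above its underside)
- canister_mid (a point): look-alike, stays where it is: steel can like the shaker (42 to 43 mm diameter) but with a flat closed bright lid without holes, 78 mm tall; stands upright; this point is on its vertical axis, half-way up, z axis up (39 mm above its underside). Among the standing things lie low bystanders (a dish, a jar lid, a cork mat, none over 26 mm high); the taller equipment stands well away, along the far edge and the sides of the table
- well_large_floor (a point): larger round well of the caddy, for the nozzle bottle: aluminium cup, 70 mm inside diameter, wall 4 mm, rim 22 mm above its floor; this point is the centre of its inner floor, 8 mm above the table. The caddy is a fixed black tray 224 mm square with a rim 18 mm high; its four wells stand in two rows of two, 104 mm apart, sides parallel to the tray's, and which well is where changes
- well_small_floor (a point): smaller round well of the caddy, for the shaker: 60 mm inside diameter, wall 4 mm, rim 22 mm above its floor; this point is the centre of its inner floor, 8 mm above the table
- well_square_floor (a point): square well of the caddy, for the square tin: 60 x 60 mm inside, wall 4 mm, rim 22 mm above its floor; this point is the centre of its inner floor, 8 mm above the table; x and y axes along its sides
- well_oblong_floor (a point): oblong well of the caddy, for the oblong tin: inside 82 mm along its x axis, 54 mm along its y axis, wall 4 mm, rim 22 mm above its floor; this point is the centre of its inner floor, 8 mm above the table
There are look-alikes about, which are no part of the job. Leave any yellow look-alike of the part that bears nozzle_bottle_mid alone.

How it is judged:
At the end, for the whole second after the job is handed in: Each of the four is released and at rest in its own well: within 15 mm of its centre, underside within 5 mm of its floor, upright within 0.1 rad, each tin within 0.3 rad of square with its well. The flat-capped bottle and flat-lidded can stand upright within 30 mm of their starts (horizontal distance between nozzle_bottle_mid and well_large_floor below 0.015 m and z of nozzle_bottle_mid in the frame of well_large_floor between 0.045 and 0.055 m and angle between each of nozzle_bottle_mid, shaker_mid, square_tin_mid, oblong_tin_mid, capped_bottle_mid, canister_mid's own z axis and vertical below 0.1 rad and linear speed of each of nozzle_bottle, shaker, square_tin, oblong_tin below 0.02 m/s and contact force between the fingers and nozzle_bottle below 0.1 N and horizontal distance between shaker_mid and well_small_floor below 0.015 m and z of shaker_mid in the frame of well_small_floor between 0.036 and 0.046 m and contact force between the fingers and shaker below 0.1 N and horizontal distance between square_tin_mid and well_square_floor below 0.015 m and z of square_tin_mid in the frame of well_square_floor between 0.036 and 0.046 m and contact force between the fingers and square_tin below 0.1 N and (angle between the x axis of square_tin_mid and the x axis of well_square_floor, either way round below 0.3 rad or angle between the x axis of square_tin_mid and the y axis of well_square_floor, either way round below 0.3 rad) and horizontal distance between oblong_tin_mid and well_oblong_floor below 0.015 m and z of oblong_tin_mid in the frame of well_oblong_floor between 0.037 and 0.047 m and contact force between the fingers and oblong_tin below 0.1 N and angle between the x axis of oblong_tin_mid and the x axis of well_oblong_floor, either way round below 0.3 rad and distance of each of capped_bottle_mid, canister_mid from where it was at the start of the episode below 0.03 m); the robot touches nothing.
It fails at once if one of the four things is dropped (falls free, faster than 0.7 m/s) ((contact force between anything else and nozzle_bottle below 0.05 N and linear speed of nozzle_bottle above 0.7 m/s) or (contact force between anything else and shaker below 0.05 N and linear speed of shaker above 0.7 m/s) or (contact force between anything else and square_tin below 0.05 N and linear speed of square_tin above 0.7 m/s) or (contact force between anything else and oblong_tin below 0.05 N and linear speed of oblong_tin above 0.7 m/s)).
It fails at once if the capped bottle is moved from its place by more than 30 mm (distance of capped_bottle_mid from where it was at the start of the episode above 0.03 m).
It fails at once if the canister is moved from its place by more than 30 mm (distance of canister_mid from where it was at the start of the episode above 0.03 m).
It also fails if it takes over 102 s, if anything falls off the work surface, if the arm or the gripper's body presses on something with over 40 N, if the wrist force passes 120 N, or if a joint passes its speed limit or range.

## Working session

There is one attempt and no reset: what is moved stays moved. The work goes in short steps, Python scripts to look and compute and a shell command to move; the robot and the scene stay as the last step left them, time stands still between calls to the robot, and variables do not carry over. Pictures are saved under pics/ and viewed, at most 14 in all, crops included, and the job is handed in when it is done.

```bash
mkdir -p pics; python3 - <<'E'
from station import telemetry, viewer, search_frame
import cv2
o=telemetry.get_obs();print({k:o[k] for k in('t','eef_pos','tool_rot','gripper_width')})
for c in("top","scene"):
    r=viewer.read_camera(c);cv2.imwrite(f"pics/{c}0.png",r["img"][:,:,::-1])
    print(c,{k:r[k] for k in r if k!="img"})
    for n in "nozzle_bottle_mid shaker_mid square_tin_mid oblong_tin_mid capped_bottle_mid canister_mid well_large_floor well_small_floor well_square_floor well_oblong_floor".split():
        print(n,[(d["pixel"],round(d["score"],2)) for d in search_frame(c,n)][:4])
E
```

```text
{'t': 0.0, 'eef_pos': array([ 0.18685532, -0.6479902 ,  0.23030625]), 'tool_rot': array([-9.07153781e-04,  9.90156416e-01,  1.39962153e-01, -2.11201457e-04]), 'gripper_width': 1.000952546698685}
top {'fx': 417.87481056955863, 'fy': 417.87481056955863, 'cx': 320.35892052789717, 'cy': 194.6129220006927, 'origin': array([ 0.48531324, -0.03567727,  1.01792989]), 'rotation': array([ 0.70831765,  0.03172519, -0.01377868, -0.70504593])}
nozzle_bottle_mid [([475.1, 200.2], 0.96), ([436.0, 195.3], 0.59)]
shaker_mid [([340.3, 145.6], 0.55)]
square_tin_mid [([385.4, 154.6], 0.67), ([227.5, 215.9], 0.3)]
oblong_tin_mid [([385.1, 154.0], 0.68), ([436.2, 239.4], 0.65)]
capped_bottle_mid [([393.1, 237.4], 0.72), ([340.3, 236.5], 0.71)]
canister_mid [([339.3, 237.0], 0.51)]
well_large_floor [([222.7, 174.9], 0.78)]
well_small_floor [([179.2, 181.5], 0.94)]
well_square_floor [([181.9, 225.9], 0.9)]
well_oblong_floor [([227.1, 217.6], 0.64), ([176.8, 179.4], 0.17), ([182.5, 224.2], 0.15)]
scene {'fx': 432.7876083426673, 'fy': 432.7876083426673, 'cx': 321.42364850527315, 'cy': 189.48775284721538, 'origin': array([ 0.89187452, -0.39722732,  0.87944712]), 'rotation': array([0.88674919, 0.26021705, 0.10112224, 0.36842538])}
nozzle_bottle_mid [([196.3, 302.4], 0.9), ([235.1, 273.1], 0.72)]
shaker_mid [([350.4, 242.9], 0.59)]
square_tin_mid [([314.3, 266.7], 0.55)]
oblong_tin_mid [([205.0, 240.3], 0.97)]
capped_bottle_mid [([247.4, 212.6], 0.67)]
canister_mid [([287.4, 175.3], 0.86)]
well_large_floor [([408.0, 153.2], 0.61)]
well_small_floor [([429.3, 127.5], 0.94)]
well_square_floor [([393.5, 109.2], 0.64)]
well_oblong_floor [([377.5, 136.8], 0.93)]
```

```bash
python3 - <<'E'
import cv2
a=cv2.imread("pics/top0.png");cv2.imwrite("pics/top0c.png",cv2.resize(a[120:280,140:500],None,fx=2.2,fy=2.2,interpolation=cv2.INTER_CUBIC))
a=cv2.imread("pics/scene0.png");cv2.imwrite("pics/scene0c.png",cv2.resize(a[80:340,150:470],None,fx=2.3,fy=2.3,interpolation=cv2.INTER_CUBIC))
E
```

```text
(no output)
```

View pics/top0.png

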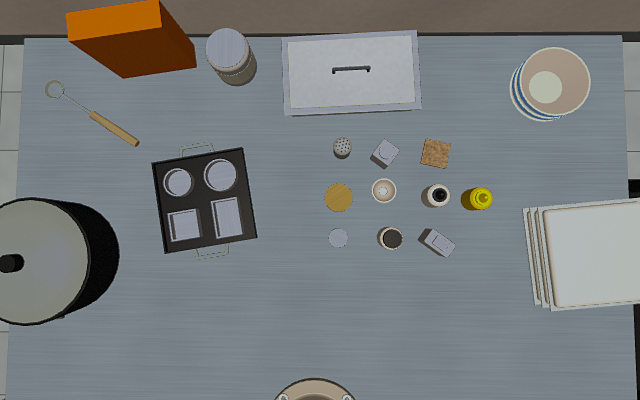

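View pics/top0c.png

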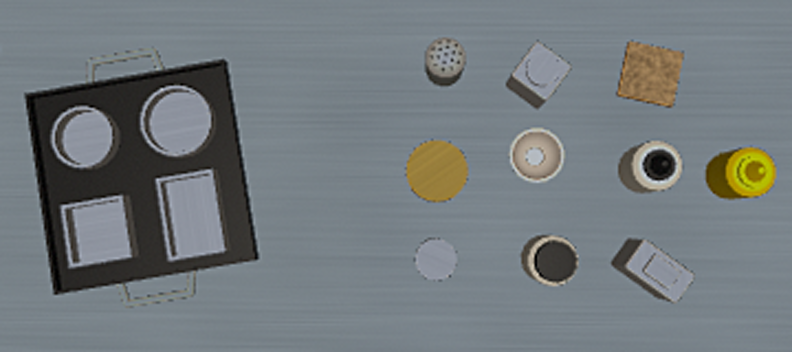

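View pics/scene0c.png

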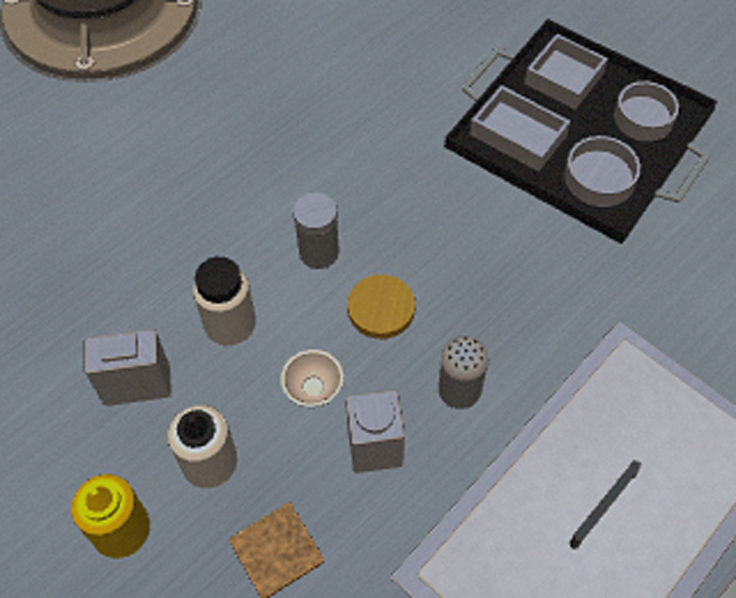

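The candidates, by top-camera pixel:
- **Bottles:** the white pointed-nozzle bottle is at (437,195). The yellow look-alike is at (480,198) and the flat-capped one at (391,237).
- **Cans:** the dome with holes, which is the shaker, is at (342,148). The flat-lid canister is at (338,237).
- **Tins:** square at (385,153), oblong at (437,242).
- **Wells:** small (179,181), large (221,175), square (183,225), oblong (228,218).

Next I'll fit known shapes to the masks in both views.

```bash
cat > fit.py <<'E'
import numpy as np, cv2
from scipy.spatial.transform import Rotation as R
from scipy.optimize import minimize
from station import viewer, cut_out, telemetry
def proj(c,P):
    q=c["rotation"];p=(P-c["origin"])@R.from_quat([q[1],q[2],q[3],q[0]]).as_matrix()
    return np.c_[c["cx"]+c["fx"]*p[:,0]/-p[:,2], c["cy"]+c["fy"]*p[:,1]/p[:,2]]
a=np.linspace(0,2*np.pi,40,False)
def circ(d,z):return np.c_[d/2*np.cos(a),d/2*np.sin(a),0*a+z]
def box(l,w,z):return np.array([[sx*l/2,sy*w/2,z] for sx in(-1,1) for sy in(-1,1)])
S={"nozzle_bottle_mid":np.r_[circ(.052,0),circ(.052,.070),circ(.006,.1)],
"shaker_mid":np.r_[circ(.0425,0),circ(.0425,.064),circ(.03,.077),circ(.01,.082)],
"square_tin_mid":np.r_[box(.046,.046,0),box(.046,.046,.074),circ(.034,.082)],
"oblong_tin_mid":np.r_[box(.064,.036,0),box(.064,.036,.076),box(.032,.022,.084)],
"capped_bottle_mid":np.r_[circ(.052,0),circ(.052,.07),circ(.042,.092)],
"canister_mid":np.r_[circ(.0425,0),circ(.0425,.078)],
"well_large_floor":np.r_[circ(.078,.006),circ(.078,.030)],
"well_small_floor":np.r_[circ(.068,.006),circ(.068,.030)],
"well_square_floor":np.r_[box(.068,.068,.006),box(.068,.068,.030)],
"well_oblong_floor":np.r_[box(.090,.062,.006),box(.090,.062,.030)]}
K=8
def hullmask(c,P,o):
    h=cv2.convexHull(((proj(c,P)-o+.5)*K-.5).astype(np.float32)).round().astype(np.int32)
    m=np.zeros((90*K,90*K),np.uint8);cv2.fillConvexPoly(m,h,1)
    return cv2.resize(m.astype(np.float32),(90,90),interpolation=cv2.INTER_AREA)
def pose(P,v):
    c,s=np.cos(v[2]*10),np.sin(v[2]*10)
    return P@np.array([[c,s,0],[-s,c,0],[0,0,1]])+[v[0],v[1],0]
def fit(name,views,v0,yaws=(0,)):
    """views: list of (cam, mask). v=(x,y,yaw/10)"""
    W=[]
    for c,m in views:
        o=(proj(c,np.array([[v0[0],v0[1],.04]]))[0]-45).round().astype(int)
        big=np.zeros((600,840),np.float32);big[100:500,100:740]=m
        W.append((c,big[o[1]+100:o[1]+190,o[0]+100:o[0]+190],o))
    def cost(v):
        e=0
        for c,m,o in W:
            h=hullmask(c,pose(S[name],v),o);e+=1-np.minimum(h,m).sum()/np.maximum(h,m).sum()
        return e/len(W)
    best=None
    for y in yaws:
        r=minimize(cost,[*v0,y/10],method="Nelder-Mead",options=dict(initial_simplex=np.array([[*v0,y/10],[v0[0]+.01,v0[1],y/10],[v0[0],v0[1]+.01,y/10],[*v0,y/10+.02]]),xatol=1e-5,fatol=1e-5,maxiter=150))
        if best is None or r.fun<best.fun:best=r
    return best.x[0],best.x[1],best.x[2]*10,best.fun
def ground(c,px,z=.04):
    q=c["rotation"];d=R.from_quat([q[1],q[2],q[3],q[0]]).apply([(px[0]-c["cx"])/c["fx"],-(px[1]-c["cy"])/c["fy"],-1])
    return (c["origin"]+d*(z-c["origin"][2])/d[2])[:2]
E
python3 - <<'E'
from fit import *
guess={"nozzle_bottle_mid":(437,195),"shaker_mid":(342,148),"square_tin_mid":(385,153),"oblong_tin_mid":(437,242),"capped_bottle_mid":(391,237),"canister_mid":(338,237),"well_small_floor":(179,181),"well_large_floor":(221,175),"well_square_floor":(183,225),"well_oblong_floor":(228,218)}
cams={n:viewer.read_camera(n) for n in("top","scene")}
for n,g in guess.items():
    z=.02 if "well" in n else .05
    v0=ground(cams["top"],g,z);V=[];info=[]
    for cn,c in cams.items():
        t=proj(c,np.array([[*v0,z]]))[0]
        L=sorted(cut_out(cn,n),key=lambda d:np.hypot(*(np.array(d["pixel"])-t)))
        if L and np.hypot(*(np.array(L[0]["pixel"])-t))<18: V.append((c,L[0]["pixels"]));info.append((cn,L[0]["pixel"],round(L[0]["score"],2)))
    if not V: print(n,"none",v0);continue
    ys=np.arange(0,3.1,.4) if ("tin" in n or "square" in n or "obl" in n) else (0,)
    print(n,v0.round(3),"fit",np.round(fit(n,V,v0,ys),4),[np.round(fit(n,[w],v0,ys),3) for w in V],info)
E
```

```text
nozzle_bottle_mid [ 0.548 -0.28 ] fit [ 0.5466 -0.2769  0.0862  0.0755] [array([ 0.547, -0.277,  0.136,  0.089]), array([ 0.546, -0.277,  0.096,  0.061])] [('top', [434.8, 199.3], 0.57), ('scene', [237.9, 272.1], 0.63)]
shaker_mid [ 0.657 -0.061] fit [ 0.6586 -0.0596  0.0494  0.1123] [array([ 0.661, -0.061,  0.029,  0.151]), array([ 0.658, -0.058,  0.102,  0.059])] [('top', [341.7, 146.9], 0.78), ('scene', [350.4, 240.1], 0.77)]
square_tin_mid [ 0.645 -0.161] fit [ 0.6442 -0.1602  0.9359  0.074 ] [array([ 0.645, -0.161,  0.947,  0.049]), array([ 0.643, -0.159,  2.509,  0.086])] [('top', [387.8, 155.8], 0.74), ('scene', [312.2, 268.9], 0.81)]
oblong_tin_mid [ 0.44  -0.279] fit [ 0.439  -0.2778  0.9578  0.0555] [array([ 0.439, -0.278,  4.093,  0.046]), array([ 0.439, -0.277,  0.971,  0.057])] [('top', [435.8, 240.8], 0.74), ('scene', [205.6, 240.0], 0.66)]
capped_bottle_mid [ 0.451 -0.174] fit [ 0.4488 -0.1713  0.1056  0.075 ] [array([ 0.449, -0.172,  0.107,  0.074]), array([ 0.447, -0.17 ,  0.077,  0.053])] [('top', [389.6, 236.8], 0.95), ('scene', [248.6, 213.3], 0.55)]
canister_mid 
[... 323 characters left out ...]
4, 0.083, 0.113])] [('top', [174.9, 181.4], 0.85), ('scene', [429.3, 129.7], 0.67)]
well_large_floor [0.596 0.23 ] fit [0.5971 0.2311 0.0799 0.0479] [array([0.597, 0.231, 0.085, 0.032]), array([0.597, 0.232, 0.075, 0.063])] [('top', [221.2, 175.5], 0.82), ('scene', [407.0, 151.2], 0.66)]
well_square_floor [0.475 0.32 ] fit [0.4763 0.3159 0.1682 0.0518] [array([0.477, 0.315, 0.185, 0.044]), array([0.476, 0.316, 1.73 , 0.05 ])] [('top', [181.9, 222.4], 0.78), ('scene', [395.8, 107.6], 0.72)]
well_oblong_floor [0.493 0.211] fit [0.4944 0.2135 3.3147 0.0509] [array([0.494, 0.213, 3.319, 0.032]), array([0.494, 0.214, 0.145, 0.061])] [('top', [228.6, 218.1], 0.91), ('scene', [374.9, 137.5], 0.94)]
```

Both views agree to about 2 mm. The tray yaw is about 0.172 rad, which is also consistent with the line between the wells. Next is a small helper that turns world goals into tool-frame shifts.

```bash
cat > go.py <<'E'
import sys,numpy as np
from scipy.spatial.transform import Rotation as R
from station import telemetry
o=telemetry.get_obs();w,x,y,z=o["tool_rot"];T=R.from_quat([x,y,z,w]);p=o["eef_pos"]
X=T.apply([1,0,0]);psi=np.degrees(np.arctan2(X[1],X[0]))
print("t",round(o["t"],2),"p",p.round(4),"psi",round(psi,1),"w",round(o["gripper_width"],3),"g",round(o["grasp_force"],1),"q7",round(o["q"][6],2),"F",np.round(o["contact_force"],1))
for s in sys.argv[1:]:
    g=[float(v) for v in s.split(",")]
    G=R.from_euler("z",g[3],degrees=True)*R.from_quat([1,0,0,0])
    print(s,"xyz",T.inv().apply(np.array(g[:3])-p).round(4),"rot",np.degrees((T.inv()*G).as_rotvec()).round(1))
E
python3 go.py 0.547,-0.277,0.2,54
```

```text
t 2.2 p [ 0.1871 -0.6485  0.2313] psi 16.1 w 0.999 g 0.0 q7 -0.08 F [-0.2  0.1  0.3]
0.547,-0.277,0.2,54 xyz [ 0.4488 -0.2573  0.0313] rot [ -0.   -0.  -37.9]
```

```bash
python3 -m crank '[{"delta_rot":[0,0,-38],"xyz":[0.449,-0.257,0.0],"fingers":-1},{"delta_rot":[0,0,-38],"xyz":[0.449,-0.257,0.0],"fingers":-1},{"delta_rot":[0,0,-38],"xyz":[0.449,-0.257,0.0],"fingers":-1},{"delta_rot":[0,0,-38],"xyz":[0.449,-0.257,0.0],"fingers":-1},{"delta_rot":[0,0,-38],"xyz":[0.449,-0.257,0.0],"fingers":-1},{"delta_rot":[0,0,-38],"xyz":[0.449,-0.257,0.0],"fingers":-1},{"delta_rot":[0,0,-38],"xyz":[0.449,-0.257,0.0],"fingers":-1},{"delta_rot":[0,0,-38],"xyz":[0.449,-0.257,0.0],"fingers":-1},{"delta_rot":[0,0,-38],"xyz":[0.449,-0.257,0.0],"fingers":-1},{"delta_rot":[0,0,-38],"xyz":[0.449,-0.257,0.0],"fingers":-1}]' 40; python3 go.py 0.547,-0.277,0.036,54
```

```text
t: 3.2
eef_pos: [0.5364, -0.2883, 0.2316]
tool_rot: [0.0, 0.891, 0.454, 0.0]
contact_force: [0.3, -0.9, 0.2]
gripper_width: 1.003
grasp_force: 0.0
t 3.2 p [ 0.5364 -0.2883  0.2316] psi 54.1 w 1.003 g 0.0 q7 -0.34 F [ 0.3 -0.9  0.2]
0.547,-0.277,0.036,54 xyz [0.0154 0.0019 0.1956] rot [0.  0.  0.1]
```

```bash
python3 -m crank '[{"delta_rot":[0,0,0],"xyz":[0.0154,0.002,0.0],"fingers":-1},{"delta_rot":[0,0,0],"xyz":[0.0154,0.002,0.04],"fingers":-1},{"delta_rot":[0,0,0],"xyz":[0.0154,0.002,0.08],"fingers":-1},{"delta_rot":[0,0,0],"xyz":[0.0154,0.002,0.10],"fingers":-1},{"delta_rot":[0,0,0],"xyz":[0.0154,0.002,0.10],"fingers":-1}]'; python3 go.py 0.547,-0.277,0.036,54
```

```text
t: 3.7
eef_pos: [0.5433, -0.278, 0.128]
tool_rot: [-0.002, 0.891, 0.455, -0.002]
contact_force: [-0.6, 0.4, 1.2]
gripper_width: 1.0
grasp_force: 0.0
t 3.7 p [ 0.5433 -0.278   0.128 ] psi 54.1 w 1.0 g 0.0 q7 -0.4 F [-0.6  0.4  1.2]
0.547,-0.277,0.036,54 xyz [0.0032 0.003  0.092 ] rot [-0.4  0.1  0.1]
```

```bash
python3 -m crank '[{"delta_rot":[0,0,0],"xyz":[0.003,0.003,0.04],"fingers":-1},{"delta_rot":[0,0,0],"xyz":[0.003,0.003,0.07],"fingers":-1},{"delta_rot":[0,0,0],"xyz":[0.003,0.003,0.092],"fingers":-1},{"delta_rot":[0,0,0],"xyz":[0.003,0.003,0.092],"fingers":-1},{"delta_rot":[0,0,0],"xyz":[0.003,0.003,0.092],"fingers":1},{"delta_rot":[0,0,0],"xyz":[0.003,0.003,0.092],"fingers":1},{"delta_rot":[0,0,0],"xyz":[0.003,0.003,0.092],"fingers":1},{"delta_rot":[0,0,0],"xyz":[0.003,0.003,0.092],"fingers":1},{"delta_rot":[0,0,0],"xyz":[0.003,0.003,0.092],"fingers":1},{"delta_rot":[0,0,0],"xyz":[0.003,0.003,0.092],"fingers":1}]' 40; python3 go.py
```

```text
t: 4.7
eef_pos: [0.5515, -0.2783, 0.0417]
tool_rot: [0.001, 0.891, 0.455, 0.001]
contact_force: [-0.5, -0.3, 5.5]
gripper_width: 0.595
grasp_force: 42.4
t 4.7 p [ 0.5515 -0.2783  0.0417] psi 54.1 w 0.595 g 42.4 q7 -0.44 F [-0.5 -0.3  5.5]
```

```bash
python3 -m crank '[{"delta_rot":[0,0,0],"xyz":[0,0,-0.01],"fingers":1},{"delta_rot":[0,0,0],"xyz":[0,0,-0.03],"fingers":1},{"delta_rot":[0,0,0],"xyz":[0,0,-0.06],"fingers":1},{"delta_rot":[0,0,0],"xyz":[0,0,-0.1],"fingers":1},{"delta_rot":[0,0,0],"xyz":[0,0,-0.13],"fingers":1},{"delta_rot":[0,0,0],"xyz":[0,0,-0.14],"fingers":1},{"delta_rot":[0,0,0],"xyz":[0,0,-0.14],"fingers":1},{"delta_rot":[0,0,0],"xyz":[0,0,-0.14],"fingers":1}]'; python3 go.py 0.597,0.231,0.19,100 0.597,0.231,0.05,100
```

```text
t: 5.5
eef_pos: [0.5492, -0.2775, 0.1783]
tool_rot: [-0.001, 0.891, 0.455, -0.001]
contact_force: [0.0, 0.0, -0.8]
gripper_width: 0.589
grasp_force: 42.1
t 5.5 p [ 0.5492 -0.2775  0.1783] psi 54.1 w 0.589 g 42.1 q7 -0.39 F [ 0.   0.  -0.8]
0.597,0.231,0.19,100 xyz [ 0.4398 -0.2596 -0.0115] rot [ -0.1  -0.  -45.9]
0.597,0.231,0.05,100 xyz [ 0.4399 -0.2593  0.1285] rot [ -0.1  -0.  -45.9]
```

```bash
python3 -m crank '[{"delta_rot":[0,0,-3],"xyz":[0.017,-0.01,-0.005],"fingers":1},{"delta_rot":[0,0,-7],"xyz":[0.05,-0.03,-0.01],"fingers":1},{"delta_rot":[0,0,-12],"xyz":[0.09,-0.053,-0.012],"fingers":1},{"delta_rot":[0,0,-17],"xyz":[0.132,-0.078,-0.012],"fingers":1},{"delta_rot":[0,0,-22],"xyz":[0.174,-0.103,-0.012],"fingers":1},{"delta_rot":[0,0,-27],"xyz":[0.216,-0.128,-0.012],"fingers":1},{"delta_rot":[0,0,-32],"xyz":[0.258,-0.153,-0.012],"fingers":1},{"delta_rot":[0,0,-37],"xyz":[0.30,-0.177,-0.012],"fingers":1},{"delta_rot":[0,0,-41],"xyz":[0.335,-0.198,-0.012],"fingers":1},{"delta_rot":[0,0,-46],"xyz":[0.36,-0.213,-0.012],"fingers":1}]'; python3 go.py 0.597,0.231,0.19,100 
```

```text
t: 6.5
eef_pos: [0.5868, 0.1438, 0.1902]
tool_rot: [-0.001, 0.639, 0.77, -0.0]
contact_force: [0.4, -0.5, -1.1]
gripper_width: 0.593
grasp_force: 42.0
t 6.5 p [0.5868 0.1438 0.1902] psi 100.6 w 0.593 g 42.0 q7 -0.4 F [ 0.4 -0.5 -1.1]
0.597,0.231,0.19,100 xyz [0.0838 0.0261 0.0003] rot [-0.1 -0.1  0.6]
```

```bash
python3 -m crank '[{"delta_rot":[0,0,0],"xyz":[0,0,0],"fingers":1}]'; python3 go.py 0.597,0.231,0.19,100 
```

```text
t: 6.6
eef_pos: [0.5865, 0.1463, 0.1903]
tool_rot: [-0.002, 0.637, 0.771, 0.001]
contact_force: [0.1, -0.1, -1.1]
gripper_width: 0.589
grasp_force: 42.0
t 6.6 p [0.5865 0.1463 0.1903] psi 100.8 w 0.589 g 42.0 q7 -0.4 F [ 0.1 -0.1 -1.1]
0.597,0.231,0.19,100 xyz [0.0812 0.0262 0.0006] rot [-0.1 -0.2  0.8]
```

```bash
python3 -m crank '[{"delta_rot":[0,0,0],"xyz":[0.02,0.006,0],"fingers":1},{"delta_rot":[0,0,0],"xyz":[0.05,0.016,0],"fingers":1},{"delta_rot":[0,0,0],"xyz":[0.075,0.024,0],"fingers":1},{"delta_rot":[0,0,0],"xyz":[0.081,0.026,0.02],"fingers":1},{"delta_rot":[0,0,0],"xyz":[0.081,0.026,0.05],"fingers":1},{"delta_rot":[0,0,0],"xyz":[0.081,0.026,0.08],"fingers":1},{"delta_rot":[0,0,0],"xyz":[0.081,0.026,0.095],"fingers":1},{"delta_rot":[0,0,0],"xyz":[0.081,0.026,0.1],"fingers":1},{"delta_rot":[0,0,0],"xyz":[0.081,0.026,0.1],"fingers":1},{"delta_rot":[0,0,0],"xyz":[0.081,0.026,0.1],"fingers":1}]'; python3 - <<'E'
from station import viewer
import cv2
for c in("top","scene"):cv2.imwrite(f"pics/{c}1.png",viewer.read_camera(c)["img"][:,:,::-1])
import numpy as np
a=cv2.imread("pics/top1.png")[120:270,120:290];b=cv2.imread("pics/scene1.png")[60:210,330:500]
cv2.imwrite("pics/n1.png",np.hstack([cv2.resize(i,(390,344),interpolation=cv2.INTER_CUBIC) for i in(a,b)]))
E
python3 go.py 0.597,0.231,0.05,100
```

```text
t: 7.6
eef_pos: [0.6008, 0.2236, 0.0926]
tool_rot: [0.0, 0.642, 0.767, 0.001]
contact_force: [0.1, 0.4, -0.6]
gripper_width: 0.593
grasp_force: 42.1
t 7.7 p [0.601  0.2235 0.0928] psi 100.1 w 0.591 g 42.1 q7 -0.59 F [ 0.4 -0.2 -1.7]
0.597,0.231,0.05,100 xyz [ 0.008  -0.0028  0.0428] rot [ 0.1 -0.   0.1]
```

View pics/n1.png

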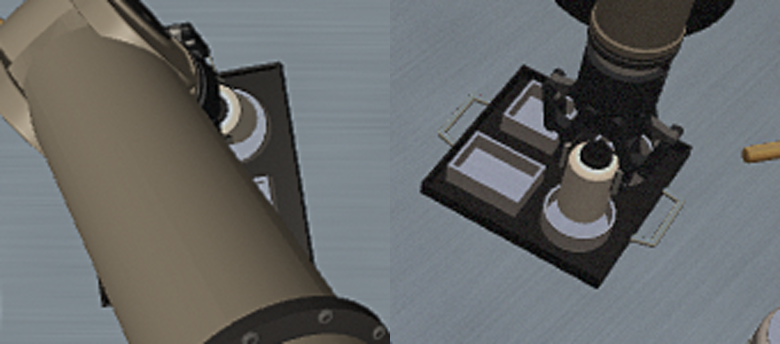

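```bash
python3 -m crank '[{"delta_rot":[0,0,0],"xyz":[0.008,-0.003,0],"fingers":1},{"delta_rot":[0,0,0],"xyz":[0.008,-0.003,0.015],"fingers":1},{"delta_rot":[0,0,0],"xyz":[0.008,-0.003,0.03],"fingers":1},{"delta_rot":[0,0,0],"xyz":[0.008,-0.003,0.036],"fingers":1},{"delta_rot":[0,0,0],"xyz":[0.008,-0.003,0.036],"fingers":1},{"delta_rot":[0,0,0],"xyz":[0.008,-0.003,0.036],"fingers":1}]';python3 go.py 0.597,0.231,0.05,100
```

```text
t: 8.3
eef_pos: [0.5957, 0.2303, 0.0549]
tool_rot: [-0.0, 0.642, 0.766, -0.0]
contact_force: [0.2, 0.5, -2.1]
gripper_width: 0.588
grasp_force: 42.1
t 8.3 p [0.5957 0.2303 0.0549] psi 100.1 w 0.588 g 42.1 q7 -0.63 F [ 0.2  0.5 -2.1]
0.597,0.231,0.05,100 xyz [0.0004 0.0014 0.0049] rot [-0.   0.   0.1]
```

Centred in the well. I'll lower it gently until it touches.

```bash
python3 -m crank '[{"delta_rot":[0,0,0],"xyz":[0,0.001,0.002],"fingers":1},{"delta_rot":[0,0,0],"xyz":[0,0.001,0.004],"fingers":1},{"delta_rot":[0,0,0],"xyz":[0,0.001,0.005],"fingers":1},{"delta_rot":[0,0,0],"xyz":[0,0.001,0.005],"fingers":1}]';python3 go.py
```

```text
t: 8.7
eef_pos: [0.5967, 0.2306, 0.0503]
tool_rot: [0.0, 0.642, 0.767, -0.0]
contact_force: [0.4, 0.7, -0.9]
gripper_width: 0.592
grasp_force: 42.1
t 8.7 p [0.5967 0.2306 0.0503] psi 100.1 w 0.592 g 42.1 q7 -0.63 F [ 0.4  0.7 -0.9]
```

```bash
python3 -m crank '[{"delta_rot":[0,0,0],"xyz":[0,0,0.001],"fingers":1},{"delta_rot":[0,0,0],"xyz":[0,0,0.002],"fingers":1},{"delta_rot":[0,0,0],"xyz":[0,0,0.002],"fingers":1}]'|grep -E "eef|force";python3 -m crank '[{"delta_rot":[0,0,0],"xyz":[0,0,0.001],"fingers":1},{"delta_rot":[0,0,0],"xyz":[0,0,0.001],"fingers":1}]'|grep -E "eef|force"
```

```text
eef_pos: [0.5969, 0.2307, 0.0497]
contact_force: [-3.4, -2.8, 9.4]
grasp_force: 43.1
eef_pos: [0.5968, 0.2307, 0.0496]
contact_force: [-6.4, -3.7, 16.2]
grasp_force: 44.0
```

```bash
python3 -m crank '[{"delta_rot":[0,0,0],"xyz":[0,0,-0.001],"fingers":0.2},{"delta_rot":[0,0,0],"xyz":[0,0,-0.001],"fingers":-0.2},{"delta_rot":[0,0,0],"xyz":[0,0,-0.001],"fingers":-0.6},{"delta_rot":[0,0,0],"xyz":[0,0,-0.001],"fingers":-0.6},{"delta_rot":[0,0,0],"xyz":[0,0,-0.001],"fingers":-0.6},{"delta_rot":[0,0,0],"xyz":[0,0,-0.03],"fingers":-0.6},{"delta_rot":[0,0,0],"xyz":[0,0,-0.07],"fingers":-1},{"delta_rot":[0,0,0],"xyz":[0,0,-0.11],"fingers":-1},{"delta_rot":[0,0,0],"xyz":[0,0,-0.14],"fingers":-1},{"delta_rot":[0,0,0],"xyz":[0,0,-0.14],"fingers":-1}]';python3 go.py 0.6586,-0.0596,0.16,54
```

```text
t: 10.2
eef_pos: [0.5992, 0.2323, 0.1924]
tool_rot: [0.002, 0.642, 0.766, 0.004]
contact_force: [-0.2, -0.2, 0.9]
gripper_width: 0.998
grasp_force: 0.0
t 10.2 p [0.5992 0.2323 0.1924] psi 100.1 w 0.998 g 0.0 q7 -0.55 F [-0.2 -0.2  0.9]
0.6586,-0.0596,0.16,54 xyz [-0.2979  0.0072  0.0318] rot [ 0.4 -0.3 46.1]
```

```bash
python3 -m crank '[{"delta_rot":[0,0,8],"xyz":[-0.04,0.001,0],"fingers":-1},{"delta_rot":[0,0,16],"xyz":[-0.09,0.002,0],"fingers":-1},{"delta_rot":[0,0,24],"xyz":[-0.14,0.003,0],"fingers":-1},{"delta_rot":[0,0,32],"xyz":[-0.19,0.005,0.01],"fingers":-1},{"delta_rot":[0,0,40],"xyz":[-0.24,0.006,0.02],"fingers":-1},{"delta_rot":[0,0,46],"xyz":[-0.28,0.007,0.03],"fingers":-1},{"delta_rot":[0,0,46],"xyz":[-0.298,0.007,0.032],"fingers":-1},{"delta_rot":[0,0,46],"xyz":[-0.298,0.007,0.032],"fingers":-1},{"delta_rot":[0,0,46],"xyz":[-0.298,0.007,0.032],"fingers":-1},{"delta_rot":[0,0,46],"xyz":[-0.298,0.007,0.032],"fingers":-1}]';python3 go.py 0.6586,-0.0596,0.034,54
```

```text
t: 11.2
eef_pos: [0.6558, -0.0583, 0.1555]
tool_rot: [-0.001, 0.89, 0.457, 0.001]
contact_force: [-0.4, -0.2, -0.4]
gripper_width: 1.0
grasp_force: 0.0
t 11.2 p [ 0.6558 -0.0583  0.1555] psi 54.3 w 1.0 g 0.0 q7 -0.79 F [-0.4 -0.2 -0.4]
0.6586,-0.0596,0.034,54 xyz [0.0004 0.0031 0.1215] rot [-0.  -0.1  0.3]
```

```bash
python3 -m crank '[{"delta_rot":[0,0,0],"xyz":[0,0.003,0.03],"fingers":-1},{"delta_rot":[0,0,0],"xyz":[0,0.003,0.07],"fingers":-1},{"delta_rot":[0,0,0],"xyz":[0,0.003,0.1],"fingers":-1},{"delta_rot":[0,0,0],"xyz":[0,0.003,0.12],"fingers":-1},{"delta_rot":[0,0,0],"xyz":[0,0.003,0.12],"fingers":-1},{"delta_rot":[0,0,0],"xyz":[0,0.003,0.12],"fingers":-1}]';python3 go.py 0.6586,-0.0596,0.034,54
```

```text
t: 11.8
eef_pos: [0.6586, -0.0614, 0.036]
tool_rot: [-0.0, 0.89, 0.456, 0.0]
contact_force: [0.5, 0.4, -0.2]
gripper_width: 0.999
grasp_force: 0.0
t 11.8 p [ 0.6586 -0.0614  0.036 ] psi 54.2 w 0.999 g 0.0 q7 -0.84 F [ 0.5  0.4 -0.2]
0.6586,-0.0596,0.034,54 xyz [ 0.0015 -0.0011  0.002 ] rot [-0.  -0.1  0.2]
```

```bash
python3 -m crank '[{"delta_rot":[0,0,0],"xyz":[0.001,-0.001,0],"fingers":0},{"delta_rot":[0,0,0],"xyz":[0.001,-0.001,0],"fingers":1},{"delta_rot":[0,0,0],"xyz":[0.001,-0.001,0],"fingers":1},{"delta_rot":[0,0,0],"xyz":[0.001,-0.001,0],"fingers":1},{"delta_rot":[0,0,0],"xyz":[0.001,-0.001,0],"fingers":1},{"delta_rot":[0,0,0],"xyz":[0.001,-0.001,0],"fingers":1},{"delta_rot":[0,0,0],"xyz":[0.001,-0.001,0],"fingers":1}]' 40; python3 -m crank '[{"delta_rot":[0,0,0],"xyz":[0,0,-0.01],"fingers":1},{"delta_rot":[0,0,0],"xyz":[0,0,-0.03],"fingers":1},{"delta_rot":[0,0,0],"xyz":[0,0,-0.06],"fingers":1},{"delta_rot":[0,0,0],"xyz":[0,0,-0.1],"fingers":1},{"delta_rot":[0,0,0],"xyz":[0,0,-0.13],"fingers":1},{"delta_rot":[0,0,0],"xyz":[0,0,-0.15],"fingers":1},{"delta_rot":[0,0,0],"xyz":[0,0,-0.15],"fingers":1},{"delta_rot":[0,0,0],"xyz":[0,0,-0.15],"fingers":1}]'; python3 go.py 0.5787,0.334,0.19,100
```

```text
t: 12.5
eef_pos: [0.659, -0.0619, 0.0366]
tool_rot: [0.0, 0.891, 0.455, 0.001]
contact_force: [-0.8, -0.5, 6.3]
gripper_width: 0.473
grasp_force: 40.1
t: 13.3
eef_pos: [0.6575, -0.0621, 0.1848]
tool_rot: [-0.0, 0.891, 0.455, -0.0]
contact_force: [-0.3, -0.7, -1.4]
gripper_width: 0.478
grasp_force: 40.7
t 13.3 p [ 0.6575 -0.0621  0.1848] psi 54.1 w 0.478 g 40.7 q7 -0.78 F [-0.3 -0.7 -1.4]
0.5787,0.334,0.19,100 xyz [ 0.2745 -0.2962 -0.0052] rot [ -0.    0.  -45.9]
```

```bash
python3 -m crank '[{"delta_rot":[0,0,-4],"xyz":[0.012,-0.013,-0.01],"fingers":1},{"delta_rot":[0,0,-10],"xyz":[0.035,-0.038,-0.015],"fingers":1},{"delta_rot":[0,0,-17],"xyz":[0.065,-0.07,-0.015],"fingers":1},{"delta_rot":[0,0,-24],"xyz":[0.096,-0.104,-0.015],"fingers":1},{"delta_rot":[0,0,-31],"xyz":[0.128,-0.138,-0.015],"fingers":1},{"delta_rot":[0,0,-38],"xyz":[0.16,-0.173,-0.015],"fingers":1},{"delta_rot":[0,0,-43],"xyz":[0.192,-0.208,-0.015],"fingers":1},{"delta_rot":[0,0,-46],"xyz":[0.224,-0.243,-0.015],"fingers":1},{"delta_rot":[0,0,-46],"xyz":[0.252,-0.273,-0.015],"fingers":1},{"delta_rot":[0,0,-46],"xyz":[0.269,-0.291,-0.015],"fingers":1}]'; python3 -m crank '[{"delta_rot":[0,0,0],"xyz":[0,0,0],"fingers":1},{"delta_rot":[0,0,0],"xyz":[0,0,0],"fingers":1}]';python3 go.py 0.5787,0.334,0.1,100
```

```text
t: 14.3
eef_pos: [0.5769, 0.3305, 0.198]
tool_rot: [-0.002, 0.64, 0.768, -0.001]
contact_force: [-0.1, 1.0, -1.2]
gripper_width: 0.469
grasp_force: 40.7
t: 14.5
eef_pos: [0.5791, 0.3263, 0.1981]
tool_rot: [-0.0, 0.642, 0.767, -0.002]
contact_force: [0.1, -1.6, -2.3]
gripper_width: 0.47
grasp_force: 40.7
t 14.5 p [0.5791 0.3263 0.1981] psi 100.2 w 0.47 g 40.7 q7 -0.69 F [ 0.1 -1.6 -2.3]
0.5787,0.334,0.1,100 xyz [0.0078 0.0013 0.0981] rot [-0.2  0.1  0.2]
```

```bash
python3 -m crank '[{"delta_rot":[0,0,0],"xyz":[0.008,0.001,0.02],"fingers":1},{"delta_rot":[0,0,0],"xyz":[0.008,0.001,0.05],"fingers":1},{"delta_rot":[0,0,0],"xyz":[0.008,0.001,0.08],"fingers":1},{"delta_rot":[0,0,0],"xyz":[0.008,0.001,0.11],"fingers":1},{"delta_rot":[0,0,0],"xyz":[0.008,0.001,0.12],"fingers":1},{"delta_rot":[0,0,0],"xyz":[0.008,0.001,0.12],"fingers":1},{"delta_rot":[0,0,0],"xyz":[0.008,0.001,0.12],"fingers":1}]';python3 go.py 0.5787,0.334,0.046,100
```

```text
t: 15.2
eef_pos: [0.5806, 0.3344, 0.0812]
tool_rot: [0.0, 0.643, 0.766, 0.0]
contact_force: [0.6, -0.3, -0.6]
gripper_width: 0.474
grasp_force: 40.8
t 15.2 p [0.5806 0.3344 0.0812] psi 100.0 w 0.474 g 40.8 q7 -0.76 F [ 0.6 -0.3 -0.6]
0.5787,0.334,0.046,100 xyz [-0.0001 -0.002   0.0352] rot [ 0.1 -0.   0. ]
```

```bash
python3 -m crank '[{"delta_rot":[0,0,0],"xyz":[0,-0.002,0.01],"fingers":1},{"delta_rot":[0,0,0],"xyz":[0,-0.002,0.022],"fingers":1},{"delta_rot":[0,0,0],"xyz":[0,-0.002,0.03],"fingers":1},{"delta_rot":[0,0,0],"xyz":[0,-0.002,0.033],"fingers":1},{"delta_rot":[0,0,0],"xyz":[0,-0.002,0.035],"fingers":1},{"delta_rot":[0,0,0],"xyz":[0,-0.002,0.035],"fingers":1}]';python3 go.py 0.5787,0.334,0.046,100
```

```text
t: 15.8
eef_pos: [0.5778, 0.3345, 0.0452]
tool_rot: [-0.0, 0.642, 0.767, 0.0]
contact_force: [-0.9, 0.3, -1.8]
gripper_width: 0.471
grasp_force: 40.8
t 15.8 p [0.5778 0.3345 0.0452] psi 100.1 w 0.471 g 40.8 q7 -0.79 F [-0.9  0.3 -1.8]
0.5787,0.334,0.046,100 xyz [-0.0007  0.0008 -0.0008] rot [ 0.  -0.   0.1]
```

```bash
python3 -m crank '[{"delta_rot":[0,0,0],"xyz":[0,0,0.001],"fingers":1},{"delta_rot":[0,0,0],"xyz":[0,0,0.002],"fingers":1},{"delta_rot":[0,0,0],"xyz":[0,0,0.002],"fingers":1}]'|grep -E "eef|contact"
```

```text
eef_pos: [0.5781, 0.3348, 0.0446]
contact_force: [-1.7, -1.5, 5.6]
```

```bash
python3 -m crank '[{"delta_rot":[0,0,0],"xyz":[0,0,0],"fingers":0.4},{"delta_rot":[0,0,0],"xyz":[0,0,0],"fingers":0},{"delta_rot":[0,0,0],"xyz":[0,0,0],"fingers":-0.4},{"delta_rot":[0,0,0],"xyz":[0,0,0],"fingers":-0.4},{"delta_rot":[0,0,0],"xyz":[0,0,0],"fingers":-0.4},{"delta_rot":[0,0,0],"xyz":[0,0,-0.03],"fingers":-0.4},{"delta_rot":[0,0,0],"xyz":[0,0,-0.07],"fingers":-1},{"delta_rot":[0,0,0],"xyz":[0,0,-0.11],"fingers":-1},{"delta_rot":[0,0,0],"xyz":[0,0,-0.14],"fingers":-1},{"delta_rot":[0,0,0],"xyz":[0,0,-0.14],"fingers":-1}]';python3 go.py 0.644,-0.160,0.17,53.7
```

```text
t: 17.1
eef_pos: [0.5799, 0.3365, 0.1887]
tool_rot: [0.001, 0.642, 0.766, 0.004]
contact_force: [-0.1, 0.3, -0.7]
gripper_width: 1.004
grasp_force: 0.0
t 17.1 p [0.5799 0.3365 0.1887] psi 100.1 w 1.004 g 0.0 q7 -0.71 F [-0.1  0.3 -0.7]
0.644,-0.160,0.17,53.7 xyz [-0.5001 -0.0239  0.0168] rot [ 0.3 -0.4 46.4]
```

```bash
python3 -m crank '[{"delta_rot":[0,0,5],"xyz":[-0.04,-0.002,0],"fingers":-1},{"delta_rot":[0,0,10],"xyz":[-0.09,-0.005,0],"fingers":-1},{"delta_rot":[0,0,15],"xyz":[-0.14,-0.007,0],"fingers":-1},{"delta_rot":[0,0,20],"xyz":[-0.19,-0.009,0],"fingers":-1},{"delta_rot":[0,0,26],"xyz":[-0.24,-0.012,0],"fingers":-1},{"delta_rot":[0,0,32],"xyz":[-0.29,-0.014,0],"fingers":-1},{"delta_rot":[0,0,38],"xyz":[-0.34,-0.016,0],"fingers":-1},{"delta_rot":[0,0,44],"xyz":[-0.39,-0.019,0],"fingers":-1},{"delta_rot":[0,0,46.4],"xyz":[-0.44,-0.022,0],"fingers":-1},{"delta_rot":[0,0,46.4],"xyz":[-0.48,-0.023,0],"fingers":-1}]';python3 -m crank '[{"delta_rot":[0,0,0],"xyz":[0,0,0],"fingers":-1},{"delta_rot":[0,0,0],"xyz":[0,0,0],"fingers":-1}]';python3 go.py 0.644,-0.160,0.1,53.7
```

```text
t: 18.1
eef_pos: [0.6384, -0.1461, 0.1824]
tool_rot: [0.0, 0.893, 0.45, -0.001]
contact_force: [0.1, 0.2, -0.2]
gripper_width: 0.997
grasp_force: 0.0
t: 18.3
eef_pos: [0.6385, -0.1435, 0.1822]
tool_rot: [-0.0, 0.893, 0.45, -0.001]
contact_force: [0.3, 0.7, -0.1]
gripper_width: 0.999
grasp_force: 0.0
t 18.3 p [ 0.6385 -0.1435  0.1822] psi 53.5 w 0.999 g 0.0 q7 -0.66 F [ 0.3  0.7 -0.1]
0.644,-0.160,0.1,53.7 xyz [-0.01    0.0143  0.0822] rot [-0.1  0.  -0.2]
```

```bash
python3 -m crank '[{"delta_rot":[0,0,0],"xyz":[-0.01,0.014,0],"fingers":-1},{"delta_rot":[0,0,0],"xyz":[-0.01,0.014,0.03],"fingers":-1},{"delta_rot":[0,0,0],"xyz":[-0.01,0.014,0.06],"fingers":-1},{"delta_rot":[0,0,0],"xyz":[-0.01,0.014,0.08],"fingers":-1},{"delta_rot":[0,0,0],"xyz":[-0.01,0.014,0.08],"fingers":-1},{"delta_rot":[0,0,0],"xyz":[-0.01,0.014,0.08],"fingers":-1}]';python3 go.py 0.644,-0.160,0.035,53.7
```

```text
t: 18.9
eef_pos: [0.6449, -0.1578, 0.1035]
tool_rot: [-0.0, 0.892, 0.452, 0.0]
contact_force: [0.6, 0.2, 0.4]
gripper_width: 1.0
grasp_force: 0.0
t 18.9 p [ 0.6449 -0.1578  0.1035] psi 53.8 w 1.0 g 0.0 q7 -0.66 F [0.6 0.2 0.4]
0.644,-0.160,0.035,53.7 xyz [-0.0023  0.0005  0.0685] rot [-0.  -0.   0.1]
```

```bash
python3 -m crank '[{"delta_rot":[0,0,0],"xyz":[-0.002,0.0005,0.03],"fingers":-1},{"delta_rot":[0,0,0],"xyz":[-0.002,0.0005,0.06],"fingers":-1},{"delta_rot":[0,0,0],"xyz":[-0.002,0.0005,0.068],"fingers":-1},{"delta_rot":[0,0,0],"xyz":[-0.002,0.0005,0.068],"fingers":0},{"delta_rot":[0,0,0],"xyz":[-0.002,0.0005,0.068],"fingers":1},{"delta_rot":[0,0,0],"xyz":[-0.002,0.0005,0.068],"fingers":1},{"delta_rot":[0,0,0],"xyz":[-0.002,0.0005,0.068],"fingers":1},{"delta_rot":[0,0,0],"xyz":[-0.002,0.0005,0.068],"fingers":1},{"delta_rot":[0,0,0],"xyz":[-0.002,0.0005,0.068],"fingers":1}]'; python3 -m crank '[{"delta_rot":[0,0,0],"xyz":[0,0,-0.01],"fingers":1},{"delta_rot":[0,0,0],"xyz":[0,0,-0.03],"fingers":1},{"delta_rot":[0,0,0],"xyz":[0,0,-0.06],"fingers":1},{"delta_rot":[0,0,0],"xyz":[0,0,-0.1],"fingers":1},{"delta_rot":[0,0,0],"xyz":[0,0,-0.13],"fingers":1},{"delta_rot":[0,0,0],"xyz":[0,0,-0.16],"fingers":1},{"delta_rot":[0,0,0],"xyz":[0,0,-0.16],"fingers":1},{"delta_rot":[0,0,0],"xyz":[0,0,-0.16],"fingers":1}]'; python3 go.py 0.4763,0.316,0.2,99.9
```

```text
t: 19.8
eef_pos: [0.6454, -0.1607, 0.0376]
tool_rot: [0.001, 0.892, 0.452, 0.001]
contact_force: [-0.9, 0.5, 5.7]
gripper_width: 0.534
grasp_force: 41.9
t: 20.6
eef_pos: [0.6438, -0.1606, 0.1964]
tool_rot: [0.001, 0.892, 0.452, 0.001]
contact_force: [0.2, 0.6, -2.2]
gripper_width: 0.532
grasp_force: 41.3
t 20.6 p [ 0.6438 -0.1606  0.1964] psi 53.7 w 0.532 g 41.3 q7 -0.63 F [ 0.2  0.6 -2.2]
0.4763,0.316,0.2,99.9 xyz [ 0.2848 -0.4172 -0.0041] rot [  0.1   0.  -46.2]
```

```bash
python3 -m crank '[{"delta_rot":[0,0,-3],"xyz":[0.011,-0.016,0],"fingers":1},{"delta_rot":[0,0,-8],"xyz":[0.034,-0.05,0],"fingers":1},{"delta_rot":[0,0,-14],"xyz":[0.06,-0.088,0],"fingers":1},{"delta_rot":[0,0,-20],"xyz":[0.087,-0.127,0],"fingers":1},{"delta_rot":[0,0,-26],"xyz":[0.114,-0.167,0],"fingers":1},{"delta_rot":[0,0,-32],"xyz":[0.141,-0.207,0],"fingers":1},{"delta_rot":[0,0,-38],"xyz":[0.168,-0.246,0],"fingers":1},{"delta_rot":[0,0,-43],"xyz":[0.195,-0.286,0],"fingers":1},{"delta_rot":[0,0,-46],"xyz":[0.22,-0.322,0],"fingers":1},{"delta_rot":[0,0,-46.2],"xyz":[0.238,-0.349,0],"fingers":1}]'|grep eef; python3 -m crank '[{"delta_rot":[0,0,0],"xyz":[0,0,0],"fingers":1},{"delta_rot":[0,0,0],"xyz":[0,0,0],"fingers":1}]';python3 go.py 0.4763,0.316,0.1,99.9
```

```text
eef_pos: [0.4998, 0.2415, 0.1942]
t: 21.8
eef_pos: [0.5015, 0.2388, 0.1942]
tool_rot: [-0.001, 0.642, 0.767, -0.001]
contact_force: [-0.1, -1.6, -1.2]
gripper_width: 0.534
grasp_force: 41.3
t 21.8 p [0.5015 0.2388 0.1942] psi 100.1 w 0.534 g 41.3 q7 -0.62 F [-0.1 -1.6 -1.2]
0.4763,0.316,0.1,99.9 xyz [ 0.0805 -0.011   0.0942] rot [-0.1  0.   0.2]
```

```bash
python3 -m crank '[{"delta_rot":[0,0,0],"xyz":[0.02,-0.003,0],"fingers":1},{"delta_rot":[0,0,0],"xyz":[0.05,-0.007,0],"fingers":1},{"delta_rot":[0,0,0],"xyz":[0.075,-0.01,0],"fingers":1},{"delta_rot":[0,0,0],"xyz":[0.0805,-0.011,0.025],"fingers":1},{"delta_rot":[0,0,0],"xyz":[0.0805,-0.011,0.055],"fingers":1},{"delta_rot":[0,0,0],"xyz":[0.0805,-0.011,0.085],"fingers":1},{"delta_rot":[0,0,0],"xyz":[0.0805,-0.011,0.105],"fingers":1},{"delta_rot":[0,0,0],"xyz":[0.0805,-0.011,0.11],"fingers":1},{"delta_rot":[0,0,0],"xyz":[0.0805,-0.011,0.11],"fingers":1},{"delta_rot":[0,0,0],"xyz":[0.0805,-0.011,0.11],"fingers":1}]';python3 go.py 0.4763,0.316,0.0465,99.9
```

```text
t: 22.8
eef_pos: [0.4795, 0.3153, 0.0862]
tool_rot: [0.0, 0.644, 0.765, 0.001]
contact_force: [0.6, -0.9, -1.0]
gripper_width: 0.529
grasp_force: 41.3
t 22.8 p [0.4795 0.3153 0.0862] psi 99.9 w 0.529 g 41.3 q7 -0.87 F [ 0.6 -0.9 -1. ]
0.4763,0.316,0.0465,99.9 xyz [ 0.0012 -0.003   0.0397] rot [ 0.1 -0.  -0. ]
```

```bash
python3 -m crank '[{"delta_rot":[0,0,0],"xyz":[0.001,-0.003,0],"fingers":1},{"delta_rot":[0,0,0],"xyz":[0.001,-0.003,0.015],"fingers":1},{"delta_rot":[0,0,0],"xyz":[0.001,-0.003,0.028],"fingers":1},{"delta_rot":[0,0,0],"xyz":[0.001,-0.003,0.034],"fingers":1},{"delta_rot":[0,0,0],"xyz":[0.001,-0.003,0.036],"fingers":1},{"delta_rot":[0,0,0],"xyz":[0.001,-0.003,0.038],"fingers":1},{"delta_rot":[0,0,0],"xyz":[0.001,-0.003,0.038],"fingers":1}]';python3 go.py 0.4763,0.316,0.0455,99.9
```

```text
t: 23.5
eef_pos: [0.4757, 0.316, 0.0472]
tool_rot: [-0.0, 0.643, 0.765, -0.0]
contact_force: [0.4, 0.1, -1.6]
gripper_width: 0.534
grasp_force: 41.3
t 23.5 p [0.4757 0.316  0.0472] psi 99.9 w 0.534 g 41.3 q7 -0.91 F [ 0.4  0.1 -1.6]
0.4763,0.316,0.0455,99.9 xyz [-0.0001  0.0006  0.0017] rot [-0. -0. -0.]
```

```bash
python3 -m crank '[{"delta_rot":[0,0,0],"xyz":[0,0,0.001],"fingers":1},{"delta_rot":[0,0,0],"xyz":[0,0,0.002],"fingers":1},{"delta_rot":[0,0,0],"xyz":[0,0,0.003],"fingers":1},{"delta_rot":[0,0,0],"xyz":[0,0,0.003],"fingers":1}]'|grep -E "eef|contact"
```

```text
eef_pos: [0.4759, 0.316, 0.0455]
contact_force: [-2.7, -2.7, 9.0]
```

```bash
python3 -m crank '[{"delta_rot":[0,0,0],"xyz":[0,0,-0.001],"fingers":0.3},{"delta_rot":[0,0,0],"xyz":[0,0,-0.001],"fingers":0},{"delta_rot":[0,0,0],"xyz":[0,0,-0.001],"fingers":-0.45},{"delta_rot":[0,0,0],"xyz":[0,0,-0.001],"fingers":-0.45},{"delta_rot":[0,0,0],"xyz":[0,0,-0.001],"fingers":-0.45},{"delta_rot":[0,0,0],"xyz":[0,0,-0.03],"fingers":-0.45},{"delta_rot":[0,0,0],"xyz":[0,0,-0.07],"fingers":-1},{"delta_rot":[0,0,0],"xyz":[0,0,-0.11],"fingers":-1},{"delta_rot":[0,0,0],"xyz":[0,0,-0.14],"fingers":-1},{"delta_rot":[0,0,0],"xyz":[0,0,-0.14],"fingers":-1}]'|grep eef;python3 go.py 0.439,-0.278,0.18,54.9
```

```text
eef_pos: [0.4777, 0.3179, 0.1889]
t 24.9 p [0.4777 0.3179 0.1889] psi 99.9 w 1.002 g 0.0 q7 -0.79 F [ 0.1 -0.2  1.4]
0.439,-0.278,0.18,54.9 xyz [-0.5805 -0.1404  0.0059] rot [ 0.3 -0.3 45. ]
```

```bash
python3 -m crank '[{"delta_rot":[0,0,4],"xyz":[-0.04,-0.01,0],"fingers":-1},{"delta_rot":[0,0,8],"xyz":[-0.085,-0.021,0],"fingers":-1},{"delta_rot":[0,0,12],"xyz":[-0.13,-0.031,0],"fingers":-1},{"delta_rot":[0,0,16],"xyz":[-0.175,-0.042,0],"fingers":-1},{"delta_rot":[0,0,20],"xyz":[-0.22,-0.053,0],"fingers":-1},{"delta_rot":[0,0,24],"xyz":[-0.265,-0.064,0],"fingers":-1},{"delta_rot":[0,0,28],"xyz":[-0.31,-0.075,0],"fingers":-1},{"delta_rot":[0,0,32],"xyz":[-0.355,-0.086,0],"fingers":-1},{"delta_rot":[0,0,36],"xyz":[-0.4,-0.097,0],"fingers":-1},{"delta_rot":[0,0,40],"xyz":[-0.44,-0.106,0],"fingers":-1}]'|grep eef;python3 go.py 0.439,-0.278,0.17,54.9
```

```text
eef_pos: [0.4456, -0.1383, 0.1836]
t 25.9 p [ 0.4456 -0.1383  0.1836] psi 59.7 w 1.002 g 0.0 q7 -0.46 F [ 0.2  0.6 -0.2]
0.439,-0.278,0.17,54.9 xyz [-0.1239  0.0649  0.0137] rot [-0.   0.1  4.8]
```

```bash
python3 -m crank '[{"delta_rot":[0,0,2],"xyz":[-0.035,0.018,0.01],"fingers":-1},{"delta_rot":[0,0,4],"xyz":[-0.07,0.037,0.01],"fingers":-1},{"delta_rot":[0,0,4.8],"xyz":[-0.105,0.055,0.012],"fingers":-1},{"delta_rot":[0,0,4.8],"xyz":[-0.124,0.065,0.014],"fingers":-1},{"delta_rot":[0,0,4.8],"xyz":[-0.124,0.065,0.04],"fingers":-1},{"delta_rot":[0,0,4.8],"xyz":[-0.124,0.065,0.06],"fingers":-1},{"delta_rot":[0,0,4.8],"xyz":[-0.124,0.065,0.07],"fingers":-1},{"delta_rot":[0,0,4.8],"xyz":[-0.124,0.065,0.07],"fingers":-1},{"delta_rot":[0,0,4.8],"xyz":[-0.124,0.065,0.07],"fingers":-1}]'|grep eef;python3 go.py 0.439,-0.278,0.036,54.9
```

```text
eef_pos: [0.4411, -0.2756, 0.1145]
t 26.8 p [ 0.4411 -0.2756  0.1145] psi 55.1 w 1.0 g 0.0 q7 -0.29 F [ 0.2 -0.3 -0.5]
0.439,-0.278,0.036,54.9 xyz [-0.0032 -0.0003  0.0785] rot [ 0.  -0.   0.2]
```

```bash
python3 -m crank '[{"delta_rot":[0,0,0],"xyz":[-0.003,0,0.03],"fingers":-1},{"delta_rot":[0,0,0],"xyz":[-0.003,0,0.06],"fingers":-1},{"delta_rot":[0,0,0],"xyz":[-0.003,0,0.078],"fingers":-1},{"delta_rot":[0,0,0],"xyz":[-0.003,0,0.078],"fingers":0},{"delta_rot":[0,0,0],"xyz":[-0.003,0,0.078],"fingers":1},{"delta_rot":[0,0,0],"xyz":[-0.003,0,0.078],"fingers":1},{"delta_rot":[0,0,0],"xyz":[-0.003,0,0.078],"fingers":1},{"delta_rot":[0,0,0],"xyz":[-0.003,0,0.078],"fingers":1},{"delta_rot":[0,0,0],"xyz":[-0.003,0,0.078],"fingers":1},{"delta_rot":[0,0,0],"xyz":[-0.003,0,0.078],"fingers":1}]'; python3 -m crank '[{"delta_rot":[0,0,0],"xyz":[0,0,-0.01],"fingers":1},{"delta_rot":[0,0,0],"xyz":[0,0,-0.03],"fingers":1},{"delta_rot":[0,0,0],"xyz":[0,0,-0.06],"fingers":1},{"delta_rot":[0,0,0],"xyz":[0,0,-0.1],"fingers":1},{"delta_rot":[0,0,0],"xyz":[0,0,-0.13],"fingers":1},{"delta_rot":[0,0,0],"xyz":[0,0,-0.16],"fingers":1},{"delta_rot":[0,0,0],"xyz":[0,0,-0.16],"fingers":1},{"delta_rot":[0,0,0],"xyz":[0,0,-0.16],"fingers":1}]'; python3 go.py 0.494,0.2135,0.2,9.9
```

```text
t: 27.8
eef_pos: [0.4402, -0.2788, 0.0379]
tool_rot: [0.001, 0.887, 0.462, 0.001]
contact_force: [-1.3, 0.1, 7.0]
gripper_width: 0.416
grasp_force: 40.7
t: 28.6
eef_pos: [0.439, -0.2782, 0.1971]
tool_rot: [0.001, 0.887, 0.462, 0.0]
contact_force: [0.2, 0.0, -2.3]
gripper_width: 0.418
grasp_force: 40.5
t 28.6 p [ 0.439  -0.2782  0.1971] psi 55.1 w 0.418 g 40.5 q7 -0.25 F [ 0.2  0.  -2.3]
0.494,0.2135,0.2,9.9 xyz [ 0.4347 -0.2364 -0.0033] rot [ 0.1 -0.  45.2]
```

```bash
python3 -m crank '[{"delta_rot":[0,0,3],"xyz":[0.015,-0.008,0],"fingers":1},{"delta_rot":[0,0,8],"xyz":[0.045,-0.024,0],"fingers":1},{"delta_rot":[0,0,14],"xyz":[0.083,-0.045,0],"fingers":1},{"delta_rot":[0,0,20],"xyz":[0.122,-0.066,0],"fingers":1},{"delta_rot":[0,0,26],"xyz":[0.162,-0.088,0],"fingers":1},{"delta_rot":[0,0,32],"xyz":[0.202,-0.11,0],"fingers":1},{"delta_rot":[0,0,37],"xyz":[0.242,-0.132,0],"fingers":1},{"delta_rot":[0,0,41],"xyz":[0.282,-0.153,0],"fingers":1},{"delta_rot":[0,0,44],"xyz":[0.318,-0.173,0],"fingers":1},{"delta_rot":[0,0,45.2],"xyz":[0.34,-0.185,0],"fingers":1}]'|grep eef; python3 -m crank '[{"delta_rot":[0,0,0],"xyz":[0,0,0],"fingers":1},{"delta_rot":[0,0,0],"xyz":[0,0,0],"fingers":1}]'|grep force;python3 go.py 0.494,0.2135,0.1,9.9
```

```text
eef_pos: [0.4806, 0.11, 0.195]
contact_force: [0.2, 0.1, -2.0]
grasp_force: 40.4
t 29.8 p [0.4808 0.1064 0.1949] psi 10.0 w 0.42 g 40.4 q7 -1.85 F [ 0.2  0.1 -2. ]
0.494,0.2135,0.1,9.9 xyz [ 0.0319 -0.1033  0.0948] rot [0.  0.2 0.1]
```

```bash
python3 -m crank '[{"delta_rot":[0,0,0],"xyz":[0.006,-0.02,0],"fingers":1},{"delta_rot":[0,0,0],"xyz":[0.017,-0.055,0],"fingers":1},{"delta_rot":[0,0,0],"xyz":[0.027,-0.088,0],"fingers":1},{"delta_rot":[0,0,0],"xyz":[0.032,-0.103,0],"fingers":1},{"delta_rot":[0,0,0],"xyz":[0.032,-0.103,0.02],"fingers":1},{"delta_rot":[0,0,0],"xyz":[0.032,-0.103,0.05],"fingers":1},{"delta_rot":[0,0,0],"xyz":[0.032,-0.103,0.08],"fingers":1},{"delta_rot":[0,0,0],"xyz":[0.032,-0.103,0.1],"fingers":1},{"delta_rot":[0,0,0],"xyz":[0.032,-0.103,0.105],"fingers":1},{"delta_rot":[0,0,0],"xyz":[0.032,-0.103,0.105],"fingers":1}]'|grep eef;python3 go.py 0.494,0.2135,0.0465,9.9
```

```text
eef_pos: [0.4955, 0.2118, 0.0905]
t 30.8 p [0.4955 0.2118 0.0905] psi 9.8 w 0.416 g 40.5 q7 -2.15 F [ 0.4 -0.7 -1.6]
0.494,0.2135,0.0465,9.9 xyz [-0.0011 -0.002   0.044 ] rot [ 0.1  0.1 -0.1]
```

```bash
python3 -m crank '[{"delta_rot":[0,0,0],"xyz":[-0.001,-0.002,0],"fingers":1},{"delta_rot":[0,0,0],"xyz":[-0.001,-0.002,0.015],"fingers":1},{"delta_rot":[0,0,0],"xyz":[-0.001,-0.002,0.03],"fingers":1},{"delta_rot":[0,0,0],"xyz":[-0.001,-0.002,0.038],"fingers":1},{"delta_rot":[0,0,0],"xyz":[-0.001,-0.002,0.041],"fingers":1},{"delta_rot":[0,0,0],"xyz":[-0.001,-0.002,0.043],"fingers":1},{"delta_rot":[0,0,0],"xyz":[-0.001,-0.002,0.043],"fingers":1}]'|grep eef;python3 go.py 0.494,0.2135,0.0455,9.9
```

```text
eef_pos: [0.4945, 0.2153, 0.0482]
t 31.5 p [0.4945 0.2153 0.0482] psi 9.9 w 0.413 g 40.6 q7 -2.19 F [-0.5  0.5 -2.5]
0.494,0.2135,0.0455,9.9 xyz [-0.0008  0.0017  0.0027] rot [ 0.  0. -0.]
```

```bash
python3 -m crank '[{"delta_rot":[0,0,0],"xyz":[-0.001,0.001,0.001],"fingers":1},{"delta_rot":[0,0,0],"xyz":[-0.001,0.001,0.002],"fingers":1},{"delta_rot":[0,0,0],"xyz":[-0.001,0.001,0.003],"fingers":1},{"delta_rot":[0,0,0],"xyz":[-0.001,0.001,0.004],"fingers":1},{"delta_rot":[0,0,0],"xyz":[-0.001,0.001,0.004],"fingers":1}]'|grep -E "eef|contact"
```

```text
eef_pos: [0.4939, 0.2142, 0.0459]
contact_force: [-4.7, -3.5, 14.8]
```

```bash
python3 -m crank '[{"delta_rot":[0,0,0],"xyz":[0,0,-0.001],"fingers":0.4},{"delta_rot":[0,0,0],"xyz":[0,0,-0.001],"fingers":0},{"delta_rot":[0,0,0],"xyz":[0,0,-0.001],"fingers":-0.3},{"delta_rot":[0,0,0],"xyz":[0,0,-0.001],"fingers":-0.3},{"delta_rot":[0,0,0],"xyz":[0,0,-0.001],"fingers":-0.3},{"delta_rot":[0,0,0],"xyz":[0,0,-0.03],"fingers":-0.3},{"delta_rot":[0,0,0],"xyz":[0,0,-0.07],"fingers":-0.3},{"delta_rot":[0,0,0],"xyz":[0,0,-0.11],"fingers":-0.3},{"delta_rot":[0,0,0],"xyz":[0,0,-0.15],"fingers":-0.3},{"delta_rot":[0,0,0],"xyz":[0,0,-0.16],"fingers":-0.3}]'|grep eef; python3 -m crank '[{"delta_rot":[0,0,0],"xyz":[0,0.03,-0.02],"fingers":-0.3},{"delta_rot":[0,0,0],"xyz":[0,0.07,-0.03],"fingers":-0.3},{"delta_rot":[0,0,0],"xyz":[0,0.11,-0.03],"fingers":-0.3},{"delta_rot":[0,0,0],"xyz":[0,0.15,-0.03],"fingers":-0.3},{"delta_rot":[0,0,0],"xyz":[0,0.19,-0.03],"fingers":-0.3},{"delta_rot":[0,0,0],"xyz":[0,0.23,-0.03],"fingers":-0.3},{"delta_rot":[0,0,0],"xyz":[0,0.26,-0.03],"fingers":-0.3},{"delta_rot":[0,0,0],"xyz":[0,0.3,-0.03],"fingers":-0.3},{"delta_rot":[0,0,0],"xyz":[0,0.3,-0.03],"fingers":-0.3},{"delta_rot":[0,0,0],"xyz":[0,0.3,-0.03],"fingers":-0.3}]'; python3 - <<'E'
from fit import *
cams={c:viewer.read_camera(c) for c in("top","scene")}
a=cams["top"]["img"][120:270,130:300,::-1];b=cams["scene"]["img"][60:210,330:500,::-1]
cv2.imwrite("pics/n2.png",np.hstack([cv2.resize(i,(390,344),interpolation=cv2.INTER_CUBIC) for i in(a,b)]))
W={"nozzle_bottle_mid":(.597,.231),"shaker_mid":(.5787,.334),"square_tin_mid":(.4763,.316),"oblong_tin_mid":(.494,.2135),"capped_bottle_mid":(.4488,-.1713),"canister_mid":(.4497,-.0504)}
for n,v0 in W.items():
    Z=np.array([0,0,.008 if v0[1]>.1 else 0]);S[n]=S[n]+Z;V=[]
    for cn,c in cams.items():
        t=proj(c,np.array([[*v0,.05]]))[0]
        L=sorted(cut_out(cn,n),key=lambda d:np.hypot(*(np.array(d["pixel"])-t)))
        if L and np.hypot(*(np.array(L[0]["pixel"])-t))<18: V.append((c,L[0]["pixels"]))
    print(n,len(V),[np.round(fit(n,[w],v0,(.17,)),3) for w in V])
E
```

```text
eef_pos: [0.4958, 0.2155, 0.2088]
t: 34.0
eef_pos: [0.5447, -0.0825, 0.2333]
tool_rot: [-0.0, 0.996, 0.085, -0.001]
contact_force: [-0.2, 0.6, 0.3]
gripper_width: 0.649
grasp_force: 0.0
nozzle_bottle_mid 2 [array([0.598, 0.229, 0.201, 0.111]), array([0.596, 0.232, 0.263, 0.123])]
shaker_mid 2 [array([0.578, 0.338, 0.175, 0.055]), array([0.576, 0.345, 0.324, 0.188])]
square_tin_mid 2 [array([0.476, 0.317, 0.166, 0.064]), array([0.474, 0.32 , 0.239, 0.137])]
oblong_tin_mid 2 [array([0.494, 0.214, 0.116, 0.068]), array([0.492, 0.218, 0.163, 0.065])]
capped_bottle_mid 1 [array([ 0.447, -0.17 ,  0.307,  0.05 ])]
canister_mid 2 [array([ 0.452, -0.04 ,  0.024,  0.631]), array([ 0.45 , -0.051,  0.277,  0.18 ])]
```

View pics/n2.png

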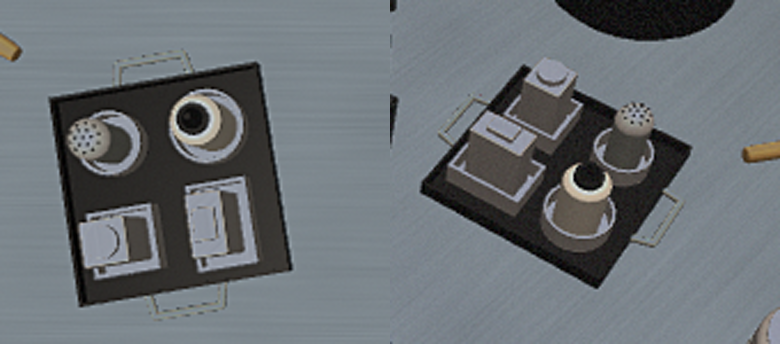

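The picture shows all four standing upright in their wells: shaker top left, nozzle bottle top right, square tin bottom left and oblong tin bottom right. The fits put each within a few millimetres of its well centre. The shaker's scene-camera fit is the exception at about 11 mm, where the well hides its base. The look-alikes have not moved.

```bash
python3 -c "
from station import job;print(job.hand_in())"
```

```text
the job is handed in; nothing more can be done
None
```

The nozzle bottle, shaker, square tin and oblong tin are each standing upright in their own wells, the flat-capped bottle and flat-lidded can were left where they stood, and the job is handed in at about 34 s of the 102 s; the hand-in gave no verdict.

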